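# Seat a small volume in the truing jig and bring its bridge home

## Task

Slide the bridge of the wooden jig fully away from the pocket, then take the small volume off the sloped book rest and set it down, without dropping it, so that it lies flat and square in the pocket. Let go of it, then slide the bridge fully back over the volume to its home stop. Leave the other things on the table where they are.

Things in the scene. Friction and masses are not known exactly. Their poses are not given: they have to be found in the camera images.
- volume: small closed hard-bound volume, stiff brown boards, about 0.2 kg: a block 110 (x) x 64 (y) x 36 mm (z). Origin: centre of its underside, z out of its upper cover. It starts lying on the slope of the book rest, lower short end at the lip: x up the slope, z leaning 35 degrees from vertical towards the rest's low end. Either way round fits the pocket.
- rest: fixed wooden sloped book rest, foot 130 x 90 mm, origin at the centre of the foot on the table, z up. Its slope rises at 35 degrees towards its +x, is 136 mm long and 90 mm wide; the slope surface is 55 mm above the table over the origin, its top edge about 95 mm. A lip 14 mm high stands across the low (-x) end, which faces away from the robot.
- jig: fixed plywood truing jig, z up: base plate 235 (x, from -83 to +152) x 164 (y) x 8 mm, origin on the table below the centre of the pocket. An aluminium rail runs along x near each long edge (y = +-70 mm, top 18 mm above the table); the bridge slides on them along x.
- pocket (a point): centre of the pocket's floor, 8 mm above the table, axes as the jig's. The pocket is 114 (x) x 68 mm (y), so the volume has 2 mm of play on each side, its long side along x; it is framed by wooden walls 12 mm high and 10 mm thick. The seated volume stands 24 mm proud of the walls.
- bridge (a joint): bridge position along the jig's x, m: 0 = home stop, bar across the middle of the pocket; 0.115 = far stop, fully away to the jig's +x. Friction 2.5 N plus 8 N per m/s; stays where left. An aluminium bar 24 (x) x 150 (y) x 10 mm on two legs at y = +-70 mm, underside 49 mm above the table (5 mm over the seated volume).
- bridge_grip (a point): gripping point on the bridge's upright dark wooden grip, 82 mm above the table, axes as the jig's. The grip is a block 14 (x) x 40 (y) x 38 mm (z) standing on the middle of the bar, from 59 to 97 mm above the table.
- weight: bystander: round brass weight, 52 mm wide and 52 mm high, origin under its centre
- jar: bystander: closed jar, 54 mm wide, 70 mm high, origin under its centre
- cup: bystander: white cup, 74 mm wide, 85 mm high, origin under its centre
- brush: bystander: brush lying between the rest and the jig
- folder: bystander: small spatula, 180 mm long, lying at the far side
- big_volume: bystander: large closed volume lying flat, 190 x 130 x 32 mm, origin under its centre
- ledger: bystander: large closed volume lying flat, 160 x 110 x 40 mm, origin under its centre
Mind the look-alikes: they are no part of the job. Leave any purple or red look-alike of the volume alone.

How it is judged:
By the outcome, as a careful person would: the job done as asked, in the order asked, and still so for the second after the job is handed in, with the robot touching nothing.
It also fails if it takes over 61 s, if anything falls off the work surface, if the arm or the gripper's body presses on something with over 40 N, if the wrist force passes 120 N, or if a joint passes its speed limit or range.

## Robot

A 6-joint arm with a two-finger parallel gripper is mounted at the origin on the work surface. World frame = base frame: x ahead of the robot, y to its left, z up, the work surface at z = 0. Lengths are in m, angles in degrees, forces in N, time in s.
With the tool pointing down it reaches from about 0.25 to 0.775 m from the base axis. Payload 4 kg.
Tool frame: the origin (TCP) lies midway between the tips of the shut fingers; the grasp point (between the pads) lies manip.pinch_z behind it (manip.pinch_z is the distance from the TCP to the grasp point, in m); z points along the fingers, y is the direction in which the jaws open and shut (so a half turn about z gives the same grasp; the last joint's range is limited). The gripper opens to 94 mm and grips with 3 to 60 N. Pads are 16 mm wide; open, the fingers measure 119 mm over their backs; the gripper's body (75 mm by 177 mm) begins 78 mm behind the grasp point.
Start: joints at [-70.881, 4.996, 78.535, -0, 96.463, -5.907], TCP at [0.233, -0.498, 0.206] pointing down, gripper open.
Joint ranges: [-177.83, 177.83], [-43.37, 116.18], [15.69, 146.23], [-61.86, 241.86], [9.47, 152.12], [-147.06, 147.06]. Speed limits (degrees/s): [159.86, 159.86, 180, 180, 180, 180].

## Interface

Orientations are given as [roll, pitch, yaw] about the fixed x, y, z axes, in that order (R = Rz(yaw) Ry(pitch) Rx(roll)).
In Python, from rig import manip gives the robot as it stands.
- The arm moves only by the tool carry_out, never from a script. Its argument "plan" is a list of rows, each a list of 5 numbers: the shift along the tool's x, y, z in units of 25 mm (1.0 is 25 mm), then the turn about the tool's z in units of 10 degrees (1.0 is 10 degrees), then the closure in counts, from 0 (fully open) to 255 (shut). A call has 1 to 10 rows; each row shifts and turns the commanded pose from where the row before left it, along the tool's axes as they then stand; what a row does not reach is not made up. A row lasts 1/8 s, in which the tool goes at most 62.5 mm and 10.7 degrees, less where a joint would pass 70% of its speed; a pose out of reach is approached as far as the arm can. A call is refused whole if a number of a shift passes 1 or a number of a turn 1, either way. A call with a gripper value outside its range is refused whole. The fingers move at their own pace and stop on an object; "grip_force" is the grip in N (left out, the last holds). Time passes only in rows, so rows that do not move let the fingers close. It gives the time, the measured TCP pose, the force and the opening at its end, in the units of the state.
- manip.state(): the state, without advancing time (a new reading comes with each control period).
- manip.get_image(name): name is "scene" or "top" or "wrist"; returns the picture (420x560x3 uint8, red, green, blue); there is no depth.
- manip.get_calibration(name): a dict with "fx", "fy", "cx", "cy" (pixels), "rvec" (rotation vector, rad) and "tvec" (3), from world to camera coordinates, as OpenCV has them. Camera axes: x right, y down, z forward; pixel columns grow to the right and rows downward; lengths in m; the calibration is good to about 2 mm. The wrist camera is an equidistant fisheye: a pixel r from the principal point sees the ray r / f radians off the axis. A picture is of the moment at which its call begins: read the wrist's pose just before it. get_calibration takes no time and is no camera call; for the wrist camera it gives the pose at the moment of the call.
- manip.finish_job(): hands the job in, once; it reports no verdict.
The state is a dict: "clock": time; "joint_pos": joint angles; "joint_vel": joint speeds; "effort": joint torques, N m; "ee_pos": TCP position; "ee_rot": TCP orientation; "contact_force": force on the tool from outside, world axes, zero at the start; "ft_torque": the same for the moment, N m; "opening": finger opening in m.
Only numpy, scipy, OpenCV 4.12 (cv2) and the standard library are available. Lean on these libraries where they do the work, as an engineer would, in place of code of your own. Each camera call takes 0.05 s, during which the arm holds its last target. There are 200 camera calls.

## Working session

There is one attempt and no reset: what is moved stays moved. The work goes in short steps, Python scripts to look and compute and a tool call to move; the robot and the scene stay as the last step left them, time stands still between calls to the robot, and variables do not carry over. Pictures are saved under pics/ and viewed, on a budget of 10 in all, crops included, one or two more only if the job needs it, and the job is handed in when it is done.

Besides the shell and the picture viewer there is one more tool, called after "Call:" in YAML: its name, and indented under it one key for each argument. carry_out: Moves the arm, as the interface text tells. Its arguments: {"type":"object","properties":{"plan":{"type":"array","items":{"type":"array","items":{"type":"number"}}},"grip_force":{"type":"number"}},"required":["plan"]}

```bash
ls; mkdir -p pics; cat > h.py <<'E'
import numpy as np, cv2
from rig import manip
def grab(n,f):
    im=manip.get_image(n); cv2.imwrite('pics/'+f+'.png',im[:,:,::-1]); return im
E
python3 - <<'E'
from h import *
print(manip.state(), manip.pinch_z)
for n in ('top','scene','wrist'):
    c=manip.get_calibration(n); print(n,c)
t=grab('top','top0'); s=grab('scene','scene0')
E
```

```text
pics
{'clock': 0.0, 'joint_pos': array([-7.08807870e+01,  5.03644776e+00,  7.86231382e+01, -4.30726782e-04,
        9.64651375e+01, -5.90582948e+00]), 'joint_vel': array([ 0.03986589,  0.07326945, -0.03645858, -0.09475925,  0.11528229,
        0.00448885]), 'effort': array([ 7.75718809e-05, -3.40184927e+01, -3.02426863e+01,  7.18874834e-02,
        3.30779341e-02, -1.73894668e-04]), 'ee_pos': array([ 0.23247902, -0.49783389,  0.20434382]), 'ee_rot': array([-1.79875894e+02, -1.24074340e-02,  2.50249810e+01]), 'contact_force': array([ 0.33442925, -0.36338183,  0.66720198]), 'ft_torque': array([ 0.04381112, -0.04003362,  0.04663307]), 'opening': 0.09437832576845767} 0.0188
top {'fx': 495.03537660637454, 'fy': 495.03537660637454, 'cx': 268.5593252308325, 'cy': 216.3361489956741, 'rvec': array([ 2.11714674, -2.13169394,  0.20331957]), 'tvec': array([1.17432216e-03, 5.70555633e-01, 1.47212019e+00])}
scene {'fx': 451.49576632303985, 'fy': 451.49576632303985, 'cx': 280.7819491621943, 'cy': 210.5190029519614, 'rvec': array([ 1.20402232,  2.43344996, -0.8632638 ]), 'tvec': array([ 0.36295213, -0.32975561,  1.62797938])}
wrist {'fx': 325.19226210127806, 'fy': 325.19226210127806, 'cx': 275.30812706593, 'cy': 208.52321424487386, 'rvec': array([-2.47106981,  1.5743792 ,  0.19662652]), 'tvec': array([-0.54937269, -0.02543799,  0.39113778])}
```

View pics/top0.png

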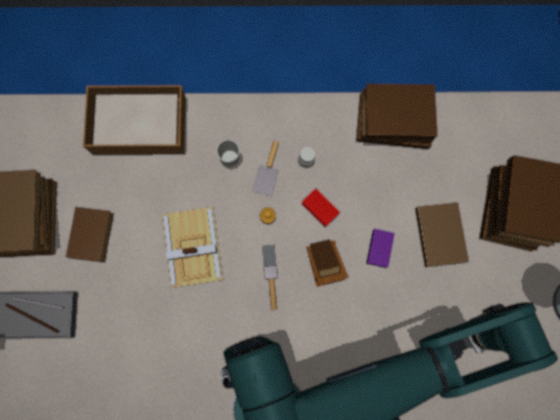

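View pics/scene0.png

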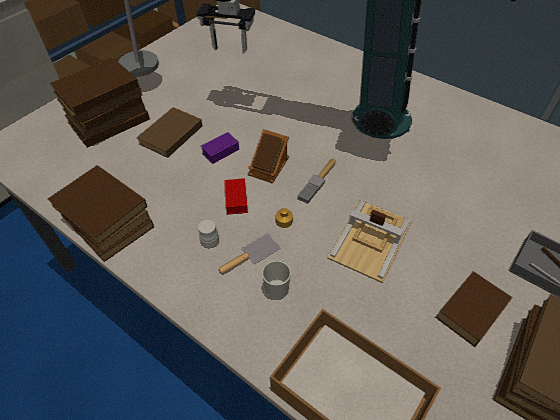

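Top view: the jig's bridge is at about (190,251), and the jig's open +x end points up, away from the robot. The rest with the brown volume is at (327,262).

Things that could be taken for the volume, by top pixel:
- red block (321,207)
- purple block (380,248)
- brown books lying flat (90,234) and (442,234)
- stacks of books (right, left and top)

Only the brown block at (325,257) lies on the sloped rest, so that is the one. I'll check it in a close crop.

```bash
cat >> h.py <<'E'
from scipy.spatial.transform import Rotation as Ro
def ray(name,px,c=None):
    c=c or manip.get_calibration(name); R=cv2.Rodrigues(c['rvec'])[0]; o=-R.T@c['tvec']
    px=np.atleast_2d(np.float64(px)); q=(px-[c['cx'],c['cy']])/[c['fx'],c['fy']]
    if name=='wrist':
        r=np.linalg.norm(q,axis=1,keepdims=True)+1e-12
        d=np.hstack([q/r*np.sin(r),np.cos(r)])
    else: d=np.hstack([q,np.ones((len(q),1))])
    return o,d@R
def onz(name,px,z,c=None):
    o,d=ray(name,px,c); return o+d*((z-o[2])/d[:,2:])
def move(target,yaw=None):
    s=manip.state(); R=Ro.from_euler('xyz',s['ee_rot'],degrees=True)
    d=R.inv().apply(np.array(target)-s['ee_pos'])/0.025
    print('units',d.round(2),'yawnow',s['ee_rot'][2].round(2),'pos',s['ee_pos'].round(4))
E
python3 - <<'E'
from h import *
t=cv2.imread('pics/top0.png')
cv2.imwrite('pics/c0.png',np.hstack([cv2.resize(t[200:295,155:230],None,fx=5,fy=5,interpolation=cv2.INTER_CUBIC),cv2.resize(t[200:295,290:365],None,fx=5,fy=5,interpolation=cv2.INTER_CUBIC)]))
print(onz('top',[[190,251],[192,285],[327,262]],[0.097][0]).round(3))
E
```

```text
[[ 0.46   0.23   0.097]
 [ 0.36   0.222  0.097]
 [ 0.424 -0.174  0.097]]
```

View pics/c0.png

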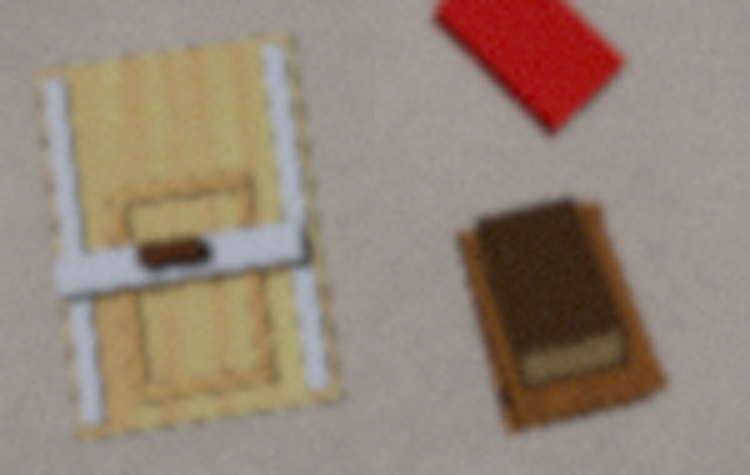

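The crop shows the brown volume with its page edge on the orange rest. The jig's base corners are clear at crop (40,75), (285,38), (338,398) and (80,435). I'll work out both poses and set out.

```bash
python3 - <<'E'
from h import *
def f(a,off): return np.array(a)/5+np.array(off)
P=onz('top',f([[40,75],[285,38],[338,398],[80,435]],[155,200]),0.008)[:,:2]
print('base',P.round(4)); 
ux=(P[0]+P[1]-P[2]-P[3]); L=np.linalg.norm(ux)/2; ux/=np.linalg.norm(ux)
print('len',L,'wid',np.linalg.norm(P[0]-P[1]),np.linalg.norm(P[2]-P[3]),'yaw',np.degrees(np.arctan2(ux[1],ux[0])))
uy=np.array([-ux[1],ux[0]]);c=P.mean(0); print('pocket',c-ux*0.0345)
g=onz('top',f([[175,250]],[155,200]),0.097); print('grip',g)
# volume page end face: upper corners of the cover's upper end edge and lower
V=f([[525-375,348],[622-375,328],[475-375,218],[573-375,200]],[290,200])
a=onz('top',V[:2],0.095+0.036*.8-0.01)[:,:2]; b=onz('top',V[2:],0.06)[:,:2]
print(a,b); u=(a.mean(0)-b.mean(0)); print('volx yaw',np.degrees(np.arctan2(u[1],u[0])),np.linalg.norm(u),np.linalg.norm(a[0]-a[1]),np.linalg.norm(b[0]-b[1]))
for e in (a,b): print('edge dir',np.degrees(np.arctan2(*(e[1]-e[0])[::-1])))
print('mid',(a.mean(0)+b.mean(0))/2)
E
```

```text
base [[0.5858 0.3323]
 [0.6087 0.1771]
 [0.3805 0.141 ]
 [0.3589 0.3002]]
len 0.23006970724442646 wid 0.15692813452749302 0.1606746153393287 yaw 8.524800720271472
pocket [0.44936863 0.232529  ]
grip [[0.46264846 0.23019859 0.097     ]]
[[ 0.40092244 -0.15056742]
 [ 0.41212277 -0.2072414 ]] [[ 0.48421149 -0.12801055]
 [ 0.49484129 -0.18790777]]
volx yaw -165.83759824005236 0.08560567997512374 0.057770123461089985 0.060833130479697795
edge dir -78.8208457290791
edge dir -79.9366453309599
mid [ 0.4480245  -0.16843178]
```

Call:
carry_out:
  plan:
    - [0,0,-0.5,0.83,0]
    - [0,0,0,0.82,0]
    - [0.85,-1,0,0,0]
    - [0.85,-1,0,0,0]
    - [0.85,-1,0,0,0]
    - [0.85,-1,0,0,0]
    - [0.85,-1,0,0,0]
    - [0.85,-1,0,0,0]
    - [0.85,-1,0,0,0]
    - [0.85,-1,0,0,0]

```text
clock: 1.35
ee_pos: [0.3714, -0.2742, 0.2174]
ee_rot: [-180.0, 0.0, 8.5]
contact_force: [0.1, -0.5, 0.1]
opening: 0.0942
```

Call:
carry_out:
  plan:
    - [0.85,-1,0,0,0]
    - [0.85,-1,0,0,0]
    - [0.5,-1,0,0,0]
    - [0,0,0,0,0]

```text
clock: 1.85
ee_pos: [0.4146, -0.1917, 0.2176]
ee_rot: [-180.0, 0.0, 8.7]
contact_force: [0.5, -0.5, -1.0]
opening: 0.0942
```

```bash
python3 - <<'E'
from h import *
s=manip.state(); c=manip.get_calibration('wrist'); im=grab('wrist','w1'); np.save('w1.npy',c,allow_pickle=True)
R=cv2.Rodrigues(c['rvec'])[0]; print(s['ee_pos'],s['ee_rot'],s['clock'],'cam',-R.T@c['tvec'],R[2])
E
```

```text
[ 0.41460649 -0.19169368  0.21760277] [-1.79973487e+02  3.00894513e-02  8.70586115e+00] 1.85 cam [ 0.48379365 -0.18181399  0.39755519] [-0.24049175 -0.03596838 -0.96998453]
```

View pics/w1.png

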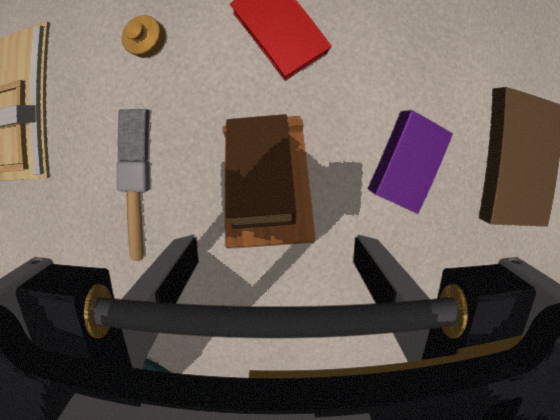

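The wrist view shows the volume's cover, corners at about (226,122), (289,115), (293,218) and (228,222), lip end up, with the page edge just below it. I'll refine the edges with a mask.

```bash
python3 - <<'E'
from h import *
c=np.load('w1.npy',allow_pickle=True).item(); im=cv2.imread('pics/w1.png')
for p in [(260,160),(305,160),(262,235),(260,221),(330,185)]: print(p,im[p[1],p[0]][::-1])
hsv=cv2.cvtColor(cv2.GaussianBlur(im,(3,3),0),cv2.COLOR_BGR2HSV); print(hsv[160,260],hsv[160,305],hsv[235,262],hsv[221,260])
b=cv2.GaussianBlur(im,(3,3),0)
m=((b[:,:,2]<95)&(hsv[:,:,1]>90)).astype(np.uint8); m[:100]=0;m[235:]=0;m[:,:215]=0;m[:,310:]=0
m=cv2.morphologyEx(m,cv2.MORPH_OPEN,np.ones((5,5)))
k=max(cv2.findContours(m,0,1)[0],key=cv2.contourArea); print(cv2.contourArea(k)); q=cv2.approxPolyDP(k,6,True)[:,0]; print(q.tolist())
def rep(Q):
  far=onz('wrist',Q[:2],0.048,c)[:,:2]; near=onz('wrist',Q[2:],0.111,c)[:,:2]
  u=near.mean(0)-far.mean(0); print(far.round(4),near.round(4),'len',np.linalg.norm(u),'w',np.linalg.norm(far[0]-far[1]),np.linalg.norm(near[0]-near[1]),'yaw',np.degrees(np.arctan2(u[1],u[0])),[np.degrees(np.arctan2(*(e[1]-e[0])[::-1]))-90 for e in (far,near)])
rep([[225.5,121.5],[288.5,115],[225.5,222],[292.5,217]])
E
```

```text
(260, 160) [48 32 19]
(305, 160) [86 54 32]
(262, 235) [89 56 29]
(260, 221) [70 51 33]
(330, 185) [100  92  86]
[ 13 159  48] [ 13 140  89] [ 13 163  86] [ 15 117  72]
8970.5
[[285, 115], [227, 120], [226, 234], [309, 234], [305, 153], [295, 150]]
[[ 0.484  -0.1276]
 [ 0.5004 -0.1932]] [[ 0.3931 -0.1488]
 [ 0.4072 -0.2092]] len 0.09395229040280981 w 0.0676261594571785 0.06205044708823307 yaw -168.59103011780934 [np.float64(-165.98118062993456), np.float64(-166.83701999815386)]
```

```bash
python3 - <<'E'
from h import *
c=np.load('w1.npy',allow_pickle=True).item(); im=cv2.imread('pics/w1.png')
b=cv2.GaussianBlur(im,(3,3),0)
m=(b[:,:,2]<64).astype(np.uint8); m[:100]=0;m[235:]=0;m[:,:205]=0;m[:,310:]=0
m=cv2.morphologyEx(m,cv2.MORPH_OPEN,np.ones((7,7)))
k=max(cv2.findContours(m,0,1)[0],key=cv2.contourArea); print(cv2.contourArea(k)); print(cv2.approxPolyDP(k,5,True)[:,0].tolist())
print([(r,np.where(m[r])[0][[0,-1]].tolist()) for r in range(112,232,8) if m[r].any()])
print([(x,np.where(m[:,x])[0][[0,-1]].tolist()) for x in range(222,300,8)if m[:,x].any()])
print('red along col 260', im[205:245:2,260,2], 'col 240',im[205:245:2,240,2])
E
```

```text
3832.0
[[288, 138], [268, 148], [244, 176], [226, 170], [227, 218], [295, 213]]
[(144, [274, 289]), (152, [266, 289]), (160, [258, 290]), (168, [252, 291]), (176, [226, 292]), (184, [226, 293]), (192, [226, 294]), (200, [226, 294]), (208, [226, 295]), (216, [226, 258])]
[(230, [170, 218]), (238, [170, 217]), (246, [174, 217]), (254, [165, 216]), (262, [155, 215]), (270, [147, 215]), (278, [142, 214]), (286, [138, 213]), (294, [192, 213])]
red along col 260 [ 43  44  45  38  39  43  76  75  70  49  39  82  90  83  85  85  86 129
 132 135] col 240 [ 44  37  43  46  44  44  57  76  75  69  46  45  75  80  79  79 119 126
 120 124]
```

```bash
python3 - <<'E'
from h import *
c=np.load('w1.npy',allow_pickle=True).item()
Q=[[225.5,121],[287,115],[225.5,219],[295.8,213.5]]
for dz in (0,.006):
  far=onz('wrist',Q[:2],0.048+dz,c)[:,:2]; near=onz('wrist',Q[2:],0.111+dz,c)[:,:2]
  u=near.mean(0)-far.mean(0); print(far.round(4),near.round(4),'len',np.linalg.norm(u),'w',np.linalg.norm(far[0]-far[1]),np.linalg.norm(near[0]-near[1]),'yaw',np.degrees(np.arctan2(u[1],u[0])),[np.degrees(np.arctan2(*(e[1]-e[0])[::-1]))-90 for e in (far,near)],'mid',(far.mean(0)+near.mean(0))/2)
# rest near foot corners on table / top edge
print(onz('wrist',[[226,247],[313,241]],0.095,c).round(4))
E
```

```text
[[ 0.4846 -0.1275]
 [ 0.5002 -0.1916]] [[ 0.396  -0.1485]
 [ 0.4109 -0.2116]] len 0.09126413040136223 w 0.06598332705906794 0.06493090221457194 yaw -167.03731279575788 [np.float64(-166.3299556986612), np.float64(-166.660483289843)] mid [ 0.44791341 -0.16981905]
[[ 0.4846 -0.1285]
 [ 0.4999 -0.1915]] [[ 0.3978 -0.1492]
 [ 0.4125 -0.211 ]] len 0.08940364359613404 w 0.0648507449261047 0.06357135463954267 yaw -166.98957814031252 [np.float64(-166.32995569866117), np.float64(-166.66048328984294)] mid [ 0.44868089 -0.17002826]
[[ 0.3621 -0.1502  0.095 ]
 [ 0.3816 -0.235   0.095 ]]
```

Call:
carry_out:
  plan:
    - [0.22,-1,0,0,0]
    - [0.22,-1,0,0,0]
    - [0.22,-1,0,0,0]
    - [0.22,-1,0,0,0]
    - [0.22,-1,0,0,0]
    - [0.22,-1,0,0,0]
    - [0.22,-1,0,0,0]
    - [0.22,-1,0,0,0]
    - [0.22,-1,0,0,0]
    - [0.22,-1,0,0,0]

```text
clock: 3.15
ee_pos: [0.4319, 0.0619, 0.2177]
ee_rot: [180.0, 0.0, 8.4]
contact_force: [0.0, -0.1, 0.1]
opening: 0.0939
```

Call:
carry_out:
  plan:
    - [0.22,-1,0,0,0]
    - [0.22,-1,0,0,0]
    - [0.22,-1,0,0,0]
    - [0.22,-1,0,0,0]
    - [0.22,-1,0,0,0]
    - [0.22,-1,0,0,0]
    - [0,0,0,0,0]
    - [0,0,0,0,0]

```text
clock: 4.15
ee_pos: [0.4424, 0.2144, 0.2177]
ee_rot: [179.9, 0.0, 8.5]
contact_force: [-0.2, 0.2, 0.0]
opening: 0.0941
```

```bash
python3 - <<'E'
from h import *
s=manip.state(); c=manip.get_calibration('wrist'); im=grab('wrist','w2'); np.save('w2.npy',c,allow_pickle=True)
print(s['ee_pos'],s['ee_rot'],s['clock'])
cv2.imwrite('pics/w2c.png',cv2.resize(im[60:300,150:430,::-1],None,fx=2.5,fy=2.5))
E
```

```text
[0.44241365 0.21441736 0.21769328] [1.79943310e+02 2.76206381e-02 8.46115158e+00] 4.15
```

View pics/w2c.png

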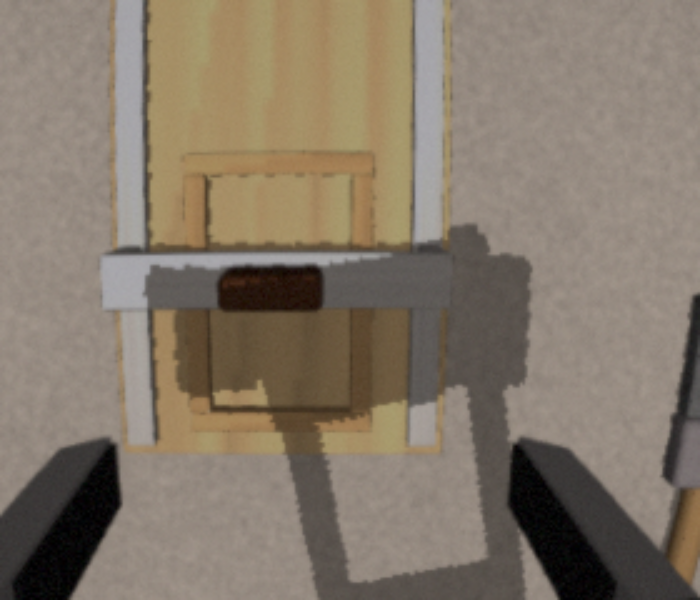

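```bash
python3 - <<'E'
from h import *
c=np.load('w2.npy',allow_pickle=True).item()
f=lambda a:np.array(a)/2.5+[150,60]
O=onz('wrist',f([[182,152],[375,152],[371,431],[190,431]]),.020,c)[:,:2]
I=onz('wrist',f([[208,175],[352,175],[351,408],[211,408]]),.020,c)[:,:2]
B=onz('wrist',f([[127,452],[440,452]]),.008,c)[:,:2]
for n,P in (('out',O),('in',I)):
  ux=P[0]+P[1]-P[2]-P[3]; print(n,P.mean(0),'L',np.linalg.norm(ux)/2,'W',np.linalg.norm(P[0]-P[1]),np.linalg.norm(P[2]-P[3]),'yaw',np.degrees(np.arctan2(ux[1],ux[0])),[np.degrees(np.arctan2(*(e)[::-1]))+90 for e in (P[1]-P[0],P[2]-P[3])])
print('base end',B,np.linalg.norm(B[0]-B[1]))
g=onz('wrist',f([[270,288],[220,310],[320,310]]),.097,c); print('grip',g)
move([.455,.232,.0632])
E
```

```text
out [0.45231388 0.23153571] L 0.13454700962496666 W 0.08916108521147785 0.08898854311034435 yaw 8.393317017113569 [np.float64(7.96905432536056), np.float64(8.514274935281577)]
in [0.45284597 0.23099823] L 0.11177989457438296 W 0.06652072500446662 0.06813645395885151 yaw 8.237399280324015 [np.float64(8.032170058314819), np.float64(8.467716249421969)]
base end [[0.35836621 0.29873502]
 [0.38234634 0.13910412]] 0.16142203560573068
grip [[0.46646777 0.23363983 0.097     ]
 [0.45551987 0.25118833 0.097     ]
 [0.46091833 0.21393937 0.097     ]]
units [ 0.6  -0.63  6.18] yawnow 8.44 pos [0.4424 0.2144 0.2178]
```

```bash
python3 - <<'E'
from h import *
c=np.load('w2.npy',allow_pickle=True).item()
f=lambda a:np.array(a)/2.5+[150,60]
J=np.array([.4526,.2313]); a=np.radians(8.3); U=np.array([[np.cos(a),np.sin(a)],[-np.sin(a),np.cos(a)]])
for z,p in ((.059,[[103,310],[450,308],[105,256],[445,253]]),(.097,[[220,310],[322,310],[222,280],[322,280]]),(.059,[[222,266],[322,266]])):
  print(z,((onz('wrist',f(p),z,c)[:,:2]-J)@U.T).round(4).tolist())
im=cv2.imread('pics/w2.png'); print(im[164:188,258,2])
move([.459,.232,.0632])
E
```

```text
0.059 [[-0.0004, 0.0749], [0.0004, -0.0742], [0.023, 0.073], [0.0239, -0.0713]]
0.097 [[0.0058, 0.0193], [0.0057, -0.0191], [0.0172, 0.0183], [0.0171, -0.0191]]
0.059 [[0.018, 0.0225], [0.0179, -0.0195]]
[165 137  78  35  22  28  42  51  41  38  36  37  37  36  34  37  39  39
  38  33  63  97 105 102]
units [ 0.76 -0.61  6.18] yawnow 8.44 pos [0.4424 0.2144 0.2178]
```

The bridge starts about 12 mm from home. Its grip is at about (0.464, 0.233), and the pocket is at (0.4526, 0.2313) with yaw 8.3°.

Call:
carry_out:
  plan:
    - [0.96,-0.61,0.8,0,0]
    - [0,0,1,0,0]
    - [0,0,1,0,0]
    - [0,0,1,0,0]
    - [0,0,1,0,0]
    - [0,0,0.8,0,0]
    - [0,0,0.47,0,0]
    - [0,0,0,0,200]
    - [0,0,0,0,200]
    - [0,0,0,0,200]
  grip_force: 25

```text
clock: 5.45
ee_pos: [0.4644, 0.2344, 0.0673]
ee_rot: [-180.0, -0.1, 8.5]
contact_force: [-0.6, 0.4, 0.3]
opening: 0.0671
```

Call:
carry_out:
  plan:
    - [0,0,0,0,200]
    - [0,0,0,0,200]
    - [0,0,0,0,200]
    - [0,0,0,0,200]

```text
clock: 5.95
ee_pos: [0.4637, 0.2342, 0.0663]
ee_rot: [180.0, -0.0, 8.5]
contact_force: [-0.9, -0.6, 1.5]
opening: 0.04
```

Call:
carry_out:
  plan:
    - [0.3,0,0,0,200]
    - [0.6,0,0,0,200]
    - [0.6,0,0,0,200]
    - [0.6,0,0,0,200]
    - [0.6,0,0,0,200]
    - [0.6,0,0,0,200]
    - [0.5,0,0,0,200]
    - [0.3,0,0,0,200]
    - [0.1,0,0,0,200]
    - [0,0,0,0,200]

```text
clock: 7.2
ee_pos: [0.5652, 0.2494, 0.0663]
ee_rot: [180.0, 0.3, 8.5]
contact_force: [-8.8, -2.2, 8.5]
opening: 0.0399
```

Call:
carry_out:
  plan:
    - [0.1,0,0,0,200]
    - [0,0,0,0,200]
    - [0,0,0,0,200]

```text
clock: 7.58
ee_pos: [0.5654, 0.2494, 0.0662]
ee_rot: [179.9, 0.6, 8.6]
contact_force: [-14.1, -3.4, 10.2]
opening: 0.04
```

Call:
carry_out:
  plan:
    - [-0.12,0,0,0,0]
    - [0,0,0,0,0]
    - [0,0,0,0,0]
    - [0,0,-0.5,0,0]
    - [0,0,-1,0,0]
    - [0,0,-1,0,0]
    - [0,0,-1,0,0]
    - [0,0,-1,-0.48,0]
    - [0,0,-1,0,0]
    - [-0.53,0.95,-0.5,0,0]

```text
clock: 8.82
ee_pos: [0.5605, 0.2246, 0.219]
ee_rot: [-180.0, -0.3, 13.5]
contact_force: [0.6, -0.2, -0.0]
opening: 0.0942
```

Call:
carry_out:
  plan:
    - [-0.53,0.95,0,0,0]
    - [-0.53,0.95,0,0,0]
    - [-0.53,0.95,0,0,0]
    - [-0.53,0.95,0,0,0]
    - [-0.53,0.95,0,0,0]
    - [-0.53,0.95,0,0,0]
    - [-0.53,0.95,0,0,0]
    - [-0.53,0.95,0,0,0]
    - [-0.53,0.95,0,0,0]
    - [-0.53,0.95,0,0,0]

```text
clock: 10.07
ee_pos: [0.4854, -0.0391, 0.2175]
ee_rot: [179.9, -0.1, 13.3]
contact_force: [0.3, 0.9, 0.7]
opening: 0.0941
```

Call:
carry_out:
  plan:
    - [-0.53,0.95,0,0,0]
    - [-0.53,0.95,0,0,0]
    - [-0.53,0.95,0,0,0]
    - [-0.53,0.95,0,0,0]
    - [-0.4,0.9,0,0,0]
    - [0,0,0,0,0]
    - [0,0,0,0,0]

```text
clock: 10.95
ee_pos: [0.4514, -0.1665, 0.2168]
ee_rot: [180.0, -0.1, 13.3]
contact_force: [0.2, -0.5, -0.4]
opening: 0.0941
```

```bash
python3 - <<'E'
from h import *
move([.4447,-.1709,.063]); print(manip.state()['ee_rot'])
grab('top','top2'); c=manip.get_calibration('wrist'); im=grab('wrist','w3'); np.save('w3.npy',c,allow_pickle=True)
cv2.imwrite('pics/w3c.png',cv2.resize(im[60:300,130:410,::-1],None,fx=2.5,fy=2.5))
E
```

```text
units [-0.31  0.11  6.15] yawnow 13.33 pos [ 0.4514 -0.1665  0.2168]
[ 1.79990508e+02 -5.82866962e-02  1.33323726e+01]
```

View pics/w3c.png

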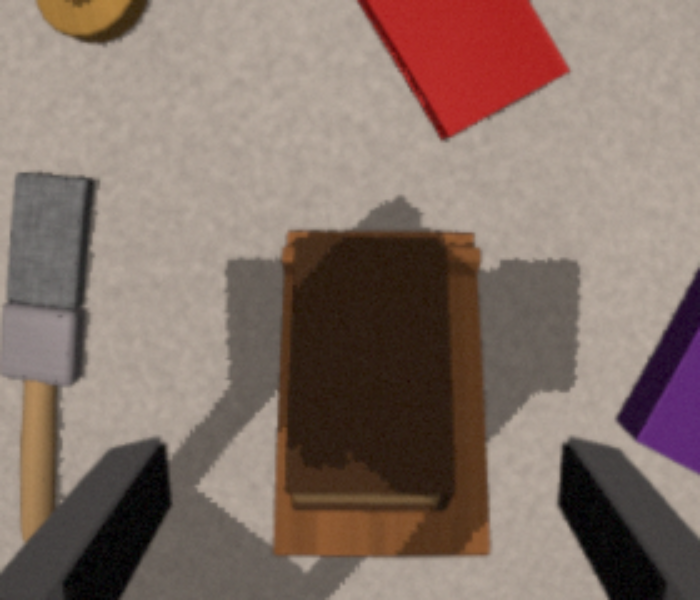

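The tool is square to the volume. Cover corners in the crop are (292,236), (445,236), (453,493) and (288,492), centred between the fingers, which agrees with the computed shift. Descending.

Call:
carry_out:
  plan:
    - [-0.31,0.11,0.8,0,0]
    - [0,0,1,0,0]
    - [0,0,1,0,0]
    - [0,0,1,0,0]
    - [0,0,1,0,0]
    - [0,0,0.9,0,0]
    - [0,0,0.45,0,0]
    - [0,0,0,0,200]
    - [0,0,0,0,200]
    - [0,0,0,0,200]
  grip_force: 12

```text
clock: 12.3
ee_pos: [0.445, -0.1718, 0.0636]
ee_rot: [179.9, -0.1, 13.3]
contact_force: [-0.2, -0.4, -0.4]
opening: 0.0677
```

Call:
carry_out:
  plan:
    - [0,0,0,0,200]
    - [0,0,0,0,200]
    - [0,0,0,0,200]

```text
clock: 12.68
ee_pos: [0.4448, -0.1713, 0.0636]
ee_rot: [180.0, -0.1, 13.3]
contact_force: [-0.1, 2.5, 5.5]
opening: 0.0641
```

Call:
carry_out:
  plan:
    - [0,0,-0.2,0,200]
    - [0,0,-0.4,0,200]
    - [0,0,-0.8,0,200]
    - [0,0,-0.8,0,200]
    - [0,0,-0.8,0,200]
    - [0,0,-0.8,0,200]
    - [0,0,-0.8,0,200]
    - [0,0,-0.6,0.5,200]
    - [0,0,-0.2,0,200]
    - [0,0,0,0,200]

```text
clock: 13.92
ee_pos: [0.4442, -0.1716, 0.1975]
ee_rot: [180.0, -0.0, 8.4]
contact_force: [-0.7, 0.6, -1.1]
opening: 0.0642
```

```bash
python3 - <<'E'
from h import *
s=manip.state(); print(s['ee_pos'],s['ee_rot'],s['opening'],s['contact_force'])
move([.4526,.2313,.19]); c=manip.get_calibration('wrist'); im=grab('wrist','w4'); np.save('w4.npy',c,allow_pickle=True)
sc=manip.get_image('scene')
a=cv2.resize(im[100:340,140:420,::-1],(467,400)); b=cv2.resize(sc[60:260,180:340,::-1],(320,400)); cv2.imwrite('pics/w4c.png',np.hstack([a,b]))
E
```

```text
[ 0.44419511 -0.17155312  0.19752926] [ 1.79977949e+02 -4.31471678e-03  8.39036730e+00] 0.06421942104782573 [-0.69071333  0.64211129 -1.14367954]
units [  2.68 -15.89   0.3 ] yawnow 8.39 pos [ 0.4442 -0.1716  0.1975]
```

View pics/w4c.png

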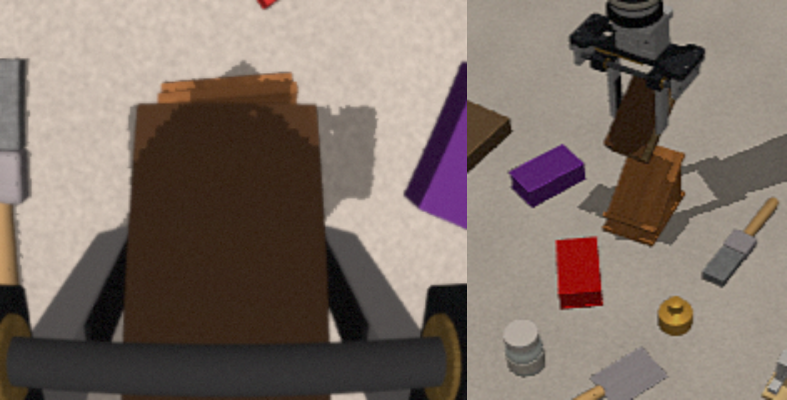

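```bash
cat > tilt.py <<'E'
from h import *
def tilt(c,ee,yaw,p,sc=467/280,off=(140,100)):
    f=np.array(p)/sc+off
    a=np.radians(yaw); u=np.array([np.cos(a),np.sin(a)])
    for dz in (-.0,.01,.02,.03,.04,.05):
        P=onz('wrist',f,ee[2]+dz,c); m=P.mean(0)-ee
        w=np.array([-u[1],u[0]])
        print(dz,'w',np.linalg.norm(P[0]-P[1]).round(4),'fwd',(m[:2]@u).round(4),'lat',(m[:2]@w).round(4))
E
python3 - <<'E'
from tilt import *
tilt(np.load('w4.npy',allow_pickle=True).item(),np.array([.4442,-.1716,.1975]),8.39,[[134,105],[318,105]])
E
```

```text
-0.0 w 0.0618 fwd 0.0511 lat -0.0006
0.01 w 0.0584 fwd 0.0521 lat -0.0006
0.02 w 0.0549 fwd 0.0532 lat -0.0006
0.03 w 0.0515 fwd 0.0542 lat -0.0006
0.04 w 0.0481 fwd 0.0552 lat -0.0006
0.05 w 0.0446 fwd 0.0563 lat -0.0006
```

Still held and tilted about 31–35°. The grip on the bridge suggests the pocket centre is about 1 mm further to +y than the camera gave, so I'm aiming at (0.4515, 0.2322).

Call:
carry_out:
  plan:
    - [0,-0.3,0,0,200]
    - [0.1,-0.6,0,0,200]
    - [0.17,-0.9,0,0,200]
    - [0.17,-1,0,0,200]
    - [0.17,-1,0,0,200]
    - [0.17,-1,0,0,200]
    - [0.17,-1,0,0,200]
    - [0.17,-1,0,0,200]
    - [0.17,-1,0,0,200]
    - [0.17,-1,0,0,200]

```text
clock: 15.28
ee_pos: [0.4479, 0.0533, 0.1974]
ee_rot: [-180.0, 0.0, 8.4]
contact_force: [-0.2, -0.9, -1.2]
opening: 0.0636
```

Call:
carry_out:
  plan:
    - [0.17,-1,0,0,200]
    - [0.17,-1,0,0,200]
    - [0.17,-1,0,0,200]
    - [0.17,-1,0,0,200]
    - [0.17,-1,0,0,200]
    - [0.17,-1,0,0,200]
    - [0.17,-0.74,0,0,200]
    - [0.17,-0.4,0,0,200]
    - [0,0,0,0,200]
    - [0,0,0,0,200]

```text
clock: 16.52
ee_pos: [0.4563, 0.2325, 0.1974]
ee_rot: [180.0, 0.0, 8.3]
contact_force: [-0.4, 0.8, -1.7]
opening: 0.0641
```

```bash
python3 - <<'E'
from h import *
s=manip.state(); print(s['ee_rot'],s['opening'],s['clock'],s['contact_force'])
move([.4515,.2322,.077])
E
```

```text
[1.79964003e+02 1.26877318e-02 8.28828696e+00] 0.06407867253856138 16.525 [-0.44595879  0.80103977 -1.67566599]
units [-0.19 -0.02  4.82] yawnow 8.29 pos [0.4563 0.2325 0.1974]
```

Call:
carry_out:
  plan:
    - [-0.19,-0.02,0.3,0,200]
    - [0,0,0.8,0,200]
    - [0,0,1,0,200]
    - [0,0,1,0,200]
    - [0,0,1,0,200]
    - [0,0,0.8,0,200]
    - [0,0,0.5,0,200]
    - [0,0,0.1,0,200]
    - [0,0,0,0,200]

```text
clock: 17.65
ee_pos: [0.4519, 0.2329, 0.0605]
ee_rot: [-180.0, -0.1, 8.3]
contact_force: [0.2, 0.4, -1.1]
opening: 0.0638
```

Call:
carry_out:
  plan:
    - [0,0,0.1,0,200]
    - [0,0,0.1,0,200]
    - [0,0,0.1,0,200]
    - [0,0,0,0,200]
  grip_force: 6

```text
clock: 18.15
ee_pos: [0.4513, 0.2328, 0.0521]
ee_rot: [180.0, 0.0, 8.3]
contact_force: [-0.0, 0.4, -1.4]
opening: 0.064
```

```bash
python3 - <<'E'
from h import *
s=manip.state(); print(s['ee_pos'],s['ee_rot'],s['opening'],s['clock'],s['contact_force'])
c=manip.get_calibration('wrist'); im=grab('wrist','w5'); np.save('w5.npy',c,allow_pickle=True)
sc=manip.get_image('scene')
a=cv2.resize(im[60:300,140:420,::-1],(467,400)); b=cv2.resize(sc[130:290,310:438,::-1],(320,400)); cv2.imwrite('pics/w5c.png',np.hstack([a,b]))
E
```

```text
[0.45126182 0.23279572 0.05212952] [1.79985360e+02 3.56305601e-02 8.33033636e+00] 0.06400649095943774 18.15 [-0.04640306  0.43285847 -1.42077049]
```

View pics/w5c.png

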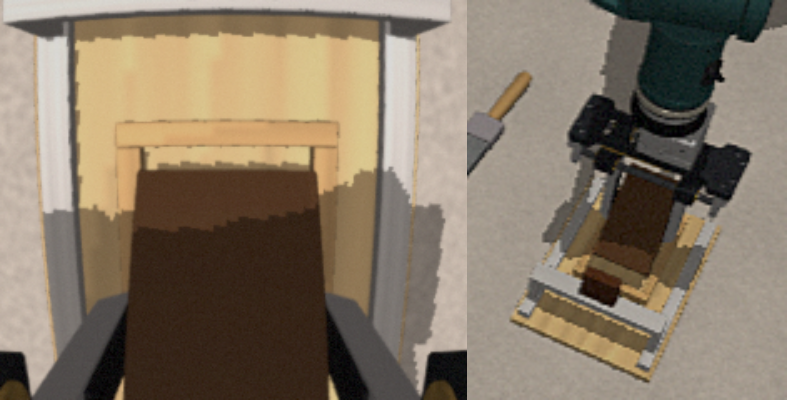

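Volume is square to the walls. Its low edge spans x=136–317 and the inner walls about 141–313, so it is centred to within about 1 mm. I'll keep lowering and let it pivot in the light grip.

Call:
carry_out:
  plan:
    - [0,0,0.1,0,200]
    - [0,0,0.1,0,200]
    - [0,0,0.1,0,200]
    - [0,0,0,0,200]

```text
clock: 18.75
ee_pos: [0.4511, 0.2328, 0.0457]
ee_rot: [180.0, 0.0, 8.3]
contact_force: [-3.2, -0.4, 4.7]
opening: 0.0641
```

Call:
carry_out:
  plan:
    - [0,0,0.1,0,200]
    - [0,0,0.1,0,200]
    - [0,0,0,0,200]

```text
clock: 19.12
ee_pos: [0.4511, 0.2329, 0.0403]
ee_rot: [180.0, 0.0, 8.3]
contact_force: [-2.9, -0.7, 3.0]
opening: 0.0639
```

```bash
python3 - <<'E'
from h import *
s=manip.state(); print(s['ee_pos'],s['ee_rot'],s['opening'],s['clock'],s['contact_force'])
c=manip.get_calibration('wrist'); im=grab('wrist','w6'); np.save('w6.npy',c,allow_pickle=True)
sc=manip.get_image('scene')
a=cv2.resize(im[60:300,140:420,::-1],(467,400)); b=cv2.resize(sc[130:290,310:438,::-1],(320,400)); cv2.imwrite('pics/w6c.png',np.hstack([a,b]))
E
```

```text
[0.45112298 0.23288909 0.04031202] [1.79999803e+02 3.34268533e-02 8.33371767e+00] 0.06386263363354874 19.125 [-2.90248766 -0.68818734  2.98940632]
```

View pics/w6c.png

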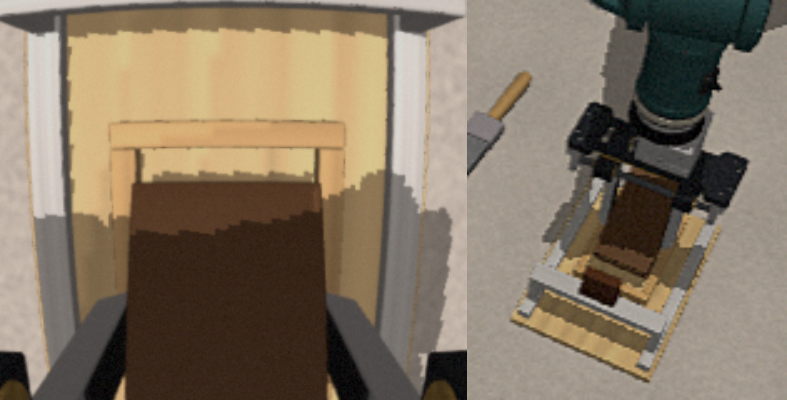

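```bash
python3 - <<'E'
from tilt import *
L=lambda n:np.load(n,allow_pickle=True).item()
tilt(L('w5.npy'),np.array([.4513,.2328,.0521]),8.3,[[137,170],[316,170]],off=(140,60))
tilt(L('w6.npy'),np.array([.4511,.2329,.0403]),8.3,[[133,183],[322,183]],off=(140,60))
E
```

```text
-0.0 w 0.0601 fwd 0.0516 lat -0.0008
0.01 w 0.0567 fwd 0.0527 lat -0.0008
0.02 w 0.0534 fwd 0.0537 lat -0.0008
0.03 w 0.05 fwd 0.0547 lat -0.0008
0.04 w 0.0467 fwd 0.0557 lat -0.0007
0.05 w 0.0434 fwd 0.0567 lat -0.0007
-0.0 w 0.0637 fwd 0.0473 lat -0.0012
0.01 w 0.0602 fwd 0.0486 lat -0.0011
0.02 w 0.0566 fwd 0.0498 lat -0.0011
0.03 w 0.0531 fwd 0.0511 lat -0.0011
0.04 w 0.0495 fwd 0.0523 lat -0.001
0.05 w 0.046 fwd 0.0536 lat -0.001
```

The measured low edge shows it slid up in the pads about 10 mm instead of pivoting, because floor friction opposes the pivot. I'll lift slightly, move forward, touch down again, then pull the tool back while lowering so that friction helps the pivot.

Call:
carry_out:
  plan:
    - [0,0,0,0,200]
    - [0,0,-0.3,0,200]
    - [0.4,0,0,0,200]
    - [0.45,0,0,0,200]
    - [0,0,0.2,0,200]
    - [0,0,0.1,0,200]
    - [0,0,0,0,200]
  grip_force: 14

```text
clock: 20.1
ee_pos: [0.4717, 0.2359, 0.0402]
ee_rot: [-180.0, 0.2, 8.3]
contact_force: [-5.2, -1.5, 4.8]
opening: 0.0638
```

Call:
carry_out:
  plan:
    - [-0.12,0,0,0,200]
    - [-0.12,0,0.06,0,200]
    - [-0.12,0,0.1,0,200]
    - [-0.1,0,0.1,0,200]
    - [0,0,0,0,200]
  grip_force: 5

```text
clock: 20.72
ee_pos: [0.4607, 0.2341, 0.033]
ee_rot: [180.0, 0.0, 8.3]
contact_force: [-0.2, -1.0, -1.0]
opening: 0.0639
```

```bash
python3 - <<'E'
from h import *
s=manip.state(); print(s['ee_pos'],s['ee_rot'],s['opening'],s['clock'],s['contact_force'])
c=manip.get_calibration('wrist'); im=grab('wrist','w7'); np.save('w7.npy',c,allow_pickle=True)
sc=manip.get_image('scene')
a=cv2.resize(im[60:300,140:420,::-1],(467,400)); b=cv2.resize(sc[130:290,310:438,::-1],(320,400)); cv2.imwrite('pics/w7c.png',np.hstack([a,b]))
E
```

```text
[0.4606703  0.23414185 0.03301404] [1.79986257e+02 4.72125385e-02 8.32992007e+00] 0.06388674805361609 20.725 [-0.15646837 -0.99815207 -0.96958908]
```

View pics/w7c.png

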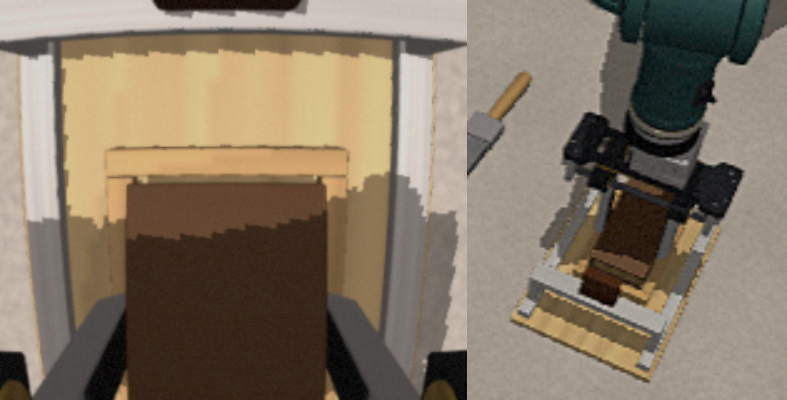

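```bash
python3 - <<'E'
from tilt import *
L=lambda n:np.load(n,allow_pickle=True).item()
tilt(L('w7.npy'),np.array([.4607,.2341,.0330]),8.3,[[127,184],[327,184]],off=(140,60))
E
```

```text
-0.0 w 0.0675 fwd 0.0469 lat -0.0009
0.01 w 0.0638 fwd 0.0482 lat -0.0009
0.02 w 0.06 fwd 0.0495 lat -0.0009
0.03 w 0.0563 fwd 0.0508 lat -0.0009
0.04 w 0.0525 fwd 0.052 lat -0.0008
0.05 w 0.0488 fwd 0.0533 lat -0.0008
```

It is now pivoting: the low edge is up to z≈0.0425, which puts the tilt at about 20°. Continuing the arc until the tips are just above the walls.

Call:
carry_out:
  plan:
    - [-0.1,0,0.08,0,200]
    - [-0.1,0,0.1,0,200]
    - [-0.08,0,0.1,0,200]
    - [-0.07,0,0.1,0,200]
    - [0,0,0,0,200]
  grip_force: 5

```text
clock: 21.45
ee_pos: [0.4541, 0.2333, 0.0257]
ee_rot: [-180.0, -0.2, 8.3]
contact_force: [1.0, -0.9, 5.5]
opening: 0.0639
```

```bash
python3 - <<'E'
from h import *
s=manip.state(); print(s['ee_pos'],s['ee_rot'],s['opening'],s['clock'],s['contact_force'])
c=manip.get_calibration('wrist'); im=grab('wrist','w8'); np.save('w8.npy',c,allow_pickle=True)
sc=manip.get_image('scene'); cv2.imwrite('pics/s8.png',sc[:,:,::-1])
a=cv2.resize(im[60:300,140:420,::-1],(467,400)); b=cv2.resize(sc[170:270,345:425,::-1],(320,400)); cv2.imwrite('pics/w8c.png',np.hstack([a,b]))
E
```

```text
[0.45406867 0.2333209  0.02569429] [-179.99090806   -0.23992343    8.3306058 ] 0.06392888887425607 21.45 [ 1.02749261 -0.90417657  5.53090513]
```

View pics/w8c.png

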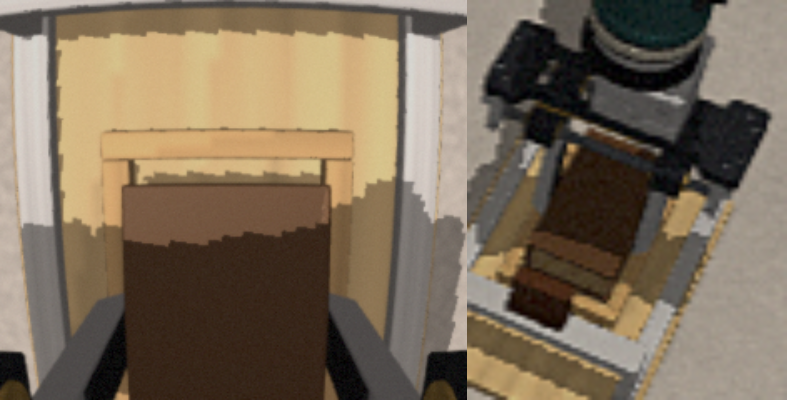

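```bash
python3 - <<'E'
from tilt import *
L=lambda n:np.load(n,allow_pickle=True).item()
tilt(L('w8.npy'),np.array([.4541,.2333,.0257]),8.3,[[123,185],[330,185]],off=(140,60))
E
```

```text
-0.0 w 0.07 fwd 0.0466 lat -0.0008
0.01 w 0.0661 fwd 0.0478 lat -0.0008
0.02 w 0.0623 fwd 0.0491 lat -0.0008
0.03 w 0.0584 fwd 0.0503 lat -0.0008
0.04 w 0.0545 fwd 0.0516 lat -0.0008
0.05 w 0.0506 fwd 0.0528 lat -0.0008
```

```bash
python3 - <<'E'
from tilt import *
for n in ('w4','w7','w8'):
  im=cv2.imread(f'pics/{n}.png'); g=cv2.GaussianBlur(im,(3,3),0).astype(int)
  print(n)
  for r in range(172,272,12):
    row=g[r]; br=(row[:,2]-row[:,0]>14)&(row[:,2]<125)&(row[:,2]-row[:,0]<80)
    # grow from centre while pixel is volume-brown (ratio R/B > 1.6)
    ok=(row[:,2]>1.55*row[:,0])&(row[:,2]<130)
    l=275
    while l>150 and ok[l-1:l+1].any(): l-=1
    q=275
    while q<420 and ok[q:q+2].any(): q+=1
    print(r,l,q,q-l,end=' | ')
  print()
E
```

```text
w4
172 221 330 109 | 184 220 331 111 | 196 219 332 113 | 208 219 332 113 | 220 218 333 115 | 232 217 334 117 | 244 216 335 119 | 256 214 336 122 | 268 213 337 124 | 
w7
172 215 335 120 | 184 215 350 135 | 196 202 349 147 | 208 191 348 157 | 220 191 348 157 | 232 187 346 159 | 244 215 336 121 | 256 213 337 124 | 268 214 337 123 | 
w8
172 213 338 125 | 184 212 333 121 | 196 211 352 141 | 208 188 351 163 | 220 188 350 162 | 232 184 349 165 | 244 214 337 123 | 256 214 338 124 | 268 214 337 123 |
```

```bash
cat > slope.py <<'E'
from tilt import *
from scipy.optimize import brentq
def slope(n,rows):
  c=np.load(n+'.npy',allow_pickle=True).item(); out=[]
  for r,l,q in rows:
    f=lambda z:np.linalg.norm(np.diff(onz('wrist',[[l,r],[q,r]],z,c)[:,:2],axis=0))-.064
    z=brentq(f,-.1,.25); P=onz('wrist',[[l,r],[q,r]],z,c).mean(0); out.append(P)
  out=np.array(out); d=np.polyfit(out[:,0]/np.cos(np.radians(8.3)),out[:,2],1)
  print(n,'tilt',np.degrees(np.arctan(-d[0])).round(1),out.round(4).tolist())
E
python3 - <<'E'
from slope import *
slope('w4',[(172,221,330),(196,219,332),(220,218,333),(244,216,335),(268,213,337)])
slope('w7',[(172,215,335),(244,215,336),(256,213.5,337),(268,213.5,337)])
slope('w8',[(173,213,337.5),(244,214,337),(256,214,338),(268,214,337)])
E
```

```text
w4 tilt 38.1 [[0.4887, -0.1657, 0.1896], [0.4764, -0.1675, 0.199], [0.4642, -0.1692, 0.2054], [0.4537, -0.1708, 0.215], [0.4445, -0.1718, 0.2259]]
w7 tilt 20.4 [[0.5075, 0.2406, 0.0426], [0.4712, 0.2351, 0.0533], [0.4665, 0.2345, 0.0586], [0.4607, 0.2337, 0.0608]]
w8 tilt 12.8 [[0.5012, 0.2397, 0.0419], [0.4654, 0.2343, 0.0487], [0.4601, 0.2333, 0.052], [0.4537, 0.2326, 0.0528]]
```

Edge widths give a tilt of about 12°, with the upper end over the near wall. I'll lower 3 mm more so it rests on that wall, release, and regrip higher.

Call:
carry_out:
  plan:
    - [-0.05,0,0.04,0,200]
    - [-0.03,0,0.06,0,200]
    - [0,0,0.04,0,200]
    - [0,0,0,0,200]
  grip_force: 3.5

```text
clock: 22.05
ee_pos: [0.4517, 0.2329, 0.0216]
ee_rot: [-180.0, -0.2, 8.3]
contact_force: [1.2, 0.0, 5.5]
opening: 0.064
```

```bash
cat >> slope.py <<'E'
def auto(n):
  s=manip.state(); c=manip.get_calibration('wrist'); np.save(n+'.npy',c,allow_pickle=True); im=grab('wrist',n)
  print(s['ee_pos'].round(4),s['ee_rot'].round(1),s['opening'].round(4),s['clock'],s['contact_force'].round(1))
  g=cv2.GaussianBlur(im[:,:,::-1],(3,3),0).astype(int)
  col=g[120:260,275,2]; print('col275 R from 150:',col[30:70:2].tolist())
  e=120+np.argmin(np.diff(col[20:80]))+20; print('far edge row',e)
  rows=[]
  for r in [e+3,e+7]+list(range(236,276,8)):
    ok=(g[r,:,2]>1.55*g[r,:,0])&(g[r,:,2]<130); l=q=275
    while l>150 and ok[l-1:l+1].any(): l-=1
    while q<420 and ok[q:q+2].any(): q+=1
    rows.append((r,l,q))
  print(rows); rows=[x for x in rows if x[2]-x[1]<135]; slope(n,rows)
E
python3 -c "
from slope import *
auto('w9')"
```

```text
Traceback (most recent call last):
  File "slope.py", line 12, in auto
    print(s['ee_pos'].round(4),s['ee_rot'].round(1),s['opening'].round(4),s['clock'],s['contact_force'].round(1))
                                                    ^^^^^^^^^^^^^^^^^^
AttributeError: 'float' object has no attribute 'round'
```

```bash
sed -i "s/s\['opening'\].round(4)/s['opening']/" slope.py; python3 -c "
from slope import *
auto('w9')"
```

```text
[0.4517 0.2329 0.0216] [-180.    -0.2    8.3] 0.06399807074850752 22.1 [ 0.7 -0.6  5.7]
col275 R from 150: [193, 207, 214, 215, 207, 163, 143, 133, 104, 108, 117, 117, 117, 114, 115, 114, 115, 115, 115, 114]
far edge row 158
[(np.int64(161), 275, 275), (np.int64(165), 228, 319), (236, 212, 339), (244, 213, 338), (252, 212, 339), (260, 211, 338), (268, 212, 339)]Traceback (most recent call last):
  File "<string>", line 3, in <module>
    auto('w9')
    ~~~~^^^^^^
  File "slope.py", line 22, in auto
    print(rows); rows=[x for x in rows if x[2]-x[1]<135]; slope(n,rows)
                                                          ~~~~~^^^^^^^^
  File "slope.py", line 7, in slope
    z=brentq(f,-.1,.25); P=onz('wrist',[[l,r],[q,r]],z,c).mean(0); out.append(P)
    r = _zeros._brentq(f, a, b, xtol, rtol, maxiter, args, full_output, disp)
ValueError: f(a) and f(b) must have different signs
```

```bash
sed -i "s/e=120+.*; print/e=140+int(np.argmax(col[20:]<122)); print/" slope.py; sed -i "s/q-l/q-l/; s/if x\[2\]-x\[1\]<135/if 100<x[2]-x[1]<135/" slope.py; python3 -c "
from slope import *
auto('w10')"
```

```text
[0.4517 0.2329 0.0216] [-180.    -0.2    8.3] 0.06377168729453725 22.15 [ 1.9 -0.5  4.8]
col275 R from 150: [192, 206, 215, 215, 204, 163, 142, 131, 105, 109, 118, 118, 117, 115, 115, 115, 114, 114, 115, 114]
far edge row 166
[(169, 211, 339), (173, 211, 340), (236, 212, 339), (244, 213, 338), (252, 212, 339), (260, 212, 339), (268, 212, 338)]
w10 tilt 11.0 [[0.5014, 0.2398, 0.0421], [0.4996, 0.2393, 0.0437], [0.4687, 0.2348, 0.0485], [0.464, 0.2341, 0.0472], [0.4611, 0.2337, 0.051], [0.4573, 0.2331, 0.0523], [0.453, 0.2328, 0.0526]]
```

Reads about 8–11° (the same method read about 3° high on the rest), so it is resting on or within a few mm of the near wall. Releasing gently, then regripping nearer the upper end.

Call:
carry_out:
  plan:
    - [0,0,0,0,78]
    - [0,0,0,0,74]
    - [0,0,0,0,65]
    - [0,0,0,0,50]
    - [0,0,0,0,50]

```text
clock: 22.82
ee_pos: [0.4503, 0.2326, 0.0203]
ee_rot: [180.0, 0.0, 8.3]
contact_force: [-0.0, -2.2, 3.5]
opening: 0.0754
```

```bash
python3 -c "
from slope import *
auto('w11')"
```

```text
[0.4503 0.2326 0.0203] [180.    0.    8.3] 0.0753593848350754 22.825 [-0.  -2.2  3.5]
col275 R from 150: [199, 211, 212, 203, 158, 133, 129, 103, 107, 114, 114, 113, 113, 114, 112, 113, 113, 112, 112, 112]
far edge row 163
[(166, 210, 340), (170, 210, 340), (236, 209, 342), (244, 209, 341), (252, 211, 340), (260, 211, 339), (268, 208, 344)]
w11 tilt 13.7 [[0.5019, 0.2398, 0.0429], [0.5, 0.2395, 0.0432], [0.4699, 0.2349, 0.0542], [0.4658, 0.2345, 0.0542], [0.4608, 0.2335, 0.052], [0.4566, 0.2332, 0.0522]]
```

Call:
carry_out:
  plan:
    - [0,0,-0.5,0,20]
    - [0,0,-1,0,0]
    - [-0.5,0,-1,0,0]
    - [-1,0,-1,0,0]
    - [-1,0,-1,0,0]
    - [0,0,0,0,0]
    - [0,0,0,0,0]

```text
clock: 23.75
ee_pos: [0.3888, 0.2239, 0.1325]
ee_rot: [-180.0, 0.0, 8.3]
contact_force: [0.4, -1.5, -0.1]
opening: 0.0941
```

```bash
python3 - <<'E'
from h import *
s=manip.state(); print(s['ee_pos'],s['ee_rot'],s['clock'],s['contact_force'])
c=manip.get_calibration('wrist'); im=grab('wrist','w12'); np.save('w12.npy',c,allow_pickle=True)
sc=manip.get_image('scene'); cv2.imwrite('pics/s12.png',sc[:,:,::-1])
a=cv2.resize(im[60:300,140:420,::-1],(467,400)); b=cv2.resize(sc[190:270,345:409,::-1],(320,400)); cv2.imwrite('pics/w12c.png',np.hstack([a,b]))
E
```

```text
[0.38875057 0.22386479 0.13251934] [-1.79989515e+02  3.63581597e-03  8.33620883e+00] 23.75 [ 0.35034225 -1.49586857 -0.08923203]
```

View pics/w12c.png

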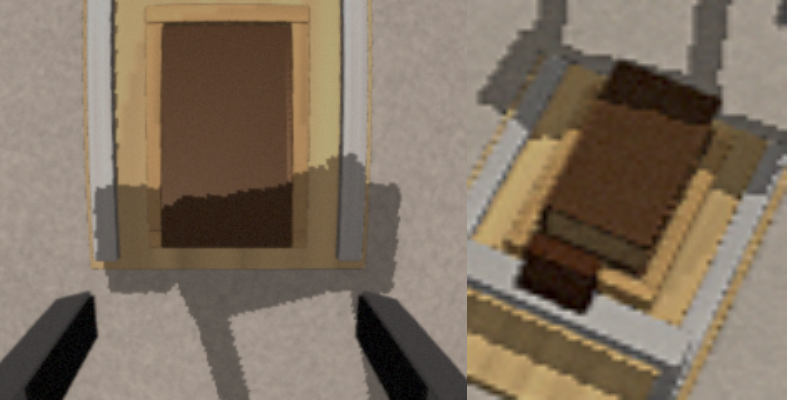

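It rests squarely as planned: far edge in the pocket at crop row 22, near end on the near wall's top at row 247. I'll compute its pose and the regrip shift.

```bash
python3 - <<'E'
from h import *
c=np.load('w12.npy',allow_pickle=True).item(); sc=467/280; f=lambda p:np.array(p)/sc+[140,60]
J=np.array([.4526,.2313]); a=np.radians(8.3); U=np.array([[np.cos(a),np.sin(a)],[-np.sin(a),np.cos(a)]])
for n,p,z in (('far',[[162,22],[291,22]],.0438),('near',[[161,247],[293,247]],.0558),('wallfar outer',[[147,5],[310,7]],.020),('wall inner far',[[161,22],[294,22]],.02),('nearwall outer',[[148,249],[308,249]],.02)):
    P=onz('wrist',f(p),z,c)[:,:2]; print(n,((P-J)@U.T).round(4).tolist(),np.linalg.norm(P[0]-P[1]).round(4))
t=J+U.T@np.array([-.040,.0008]); print(t); move([*t,.034])
E
```

```text
far [[0.0525, 0.0326], [0.0525, -0.0307]] 0.0633
near [[-0.0583, 0.0331], [-0.0583, -0.0316]] 0.0647
wallfar outer [[0.0665, 0.0436], [0.0655, -0.0439]] 0.0874
wall inner far [[0.0567, 0.0359], [0.0567, -0.0351]] 0.0711
nearwall outer [[-0.0683, 0.0449], [-0.0684, -0.0448]] 0.0897
[0.41290348 0.22631737]
units [0.99 0.03 3.9 ] yawnow 8.32 pos [0.3885 0.2236 0.1317]
```

Call:
carry_out:
  plan:
    - [0.99,0.03,0.5,0,0]
    - [0,0,1,0,0]
    - [0,0,1,0,0]
    - [0,0,0.9,0,0]
    - [0,0,0.5,0,0]
    - [0,0,0,0,200]
    - [0,0,0,0,200]
    - [0,0,0,0,200]
    - [0,0,0,0,200]
    - [0,0,0,0,200]
  grip_force: 8

```text
clock: 25.1
ee_pos: [0.414, 0.2269, 0.0365]
ee_rot: [-180.0, -0.1, 8.3]
contact_force: [-0.5, -1.0, 2.9]
opening: 0.064
```

Call:
carry_out:
  plan:
    - [0,0,0,0,200]
    - [0,0,-0.05,0,200]
    - [0.15,0,0,0,200]
    - [0.15,0,0,0,200]
    - [0,0,0,0,200]

```text
clock: 25.72
ee_pos: [0.4209, 0.2275, 0.0362]
ee_rot: [180.0, 0.0, 8.3]
contact_force: [1.2, 0.2, -0.8]
opening: 0.0638
```

Call:
carry_out:
  plan:
    - [0.02,0,0.08,0,200]
    - [0,0,0.1,0,200]
    - [0,0,0.1,0,200]
    - [0,0,0.1,0,200]
    - [0,0,0,0,200]
  grip_force: 6

```text
clock: 26.35
ee_pos: [0.4205, 0.2274, 0.0266]
ee_rot: [180.0, 0.1, 8.3]
contact_force: [-2.0, -0.3, -0.3]
opening: 0.0636
```

Call:
carry_out:
  plan:
    - [0,0,0.06,0,200]
    - [0,0,0.04,0,200]
    - [0,0,0,0,200]

```text
clock: 26.72
ee_pos: [0.4212, 0.2276, 0.0259]
ee_rot: [180.0, -0.0, 8.3]
contact_force: [-4.7, -1.8, 5.6]
opening: 0.0639
```

```bash
python3 -c "
from slope import *
auto('w13')"
```

```text
[0.4212 0.2276 0.0259] [180.   -0.    8.3] 0.06390262265102092 26.725 [-4.7 -1.8  5.6]
col275 R from 150: [113, 113, 112, 112, 112, 112, 112, 112, 111, 111, 111, 111, 110, 111, 111, 108, 109, 109, 108, 108]
far edge row 140
[(143, 212, 339), (147, 212, 338), (236, 215, 335), (244, 215, 335), (252, 215, 336), (260, 215, 335), (268, 216, 335)]
w13 tilt 4.2 [[0.4838, 0.236, 0.0431], [0.4817, 0.236, 0.042], [0.4352, 0.2292, 0.0435], [0.4312, 0.2286, 0.0448], [0.4277, 0.2279, 0.0475], [0.4232, 0.2275, 0.0476], [0.4186, 0.2265, 0.0478]]
```

Call:
carry_out:
  plan:
    - [0,0,0,0,78]
    - [0,0,0,0,70]
    - [0,0,0,0,40]
    - [0,0,0,0,0]
    - [0,0,-0.5,0,0]
    - [0,0,-1,0,0]
    - [0,0,-1,0,0]
    - [0,0,-1,0,0]
    - [0,0,-1,0,0]
    - [0,0,0,0,0]

```text
clock: 28.02
ee_pos: [0.4229, 0.2284, 0.1404]
ee_rot: [-179.9, -0.4, 8.3]
contact_force: [0.1, 0.6, -0.9]
opening: 0.0941
```

```bash
python3 - <<'E'
from h import *
s=manip.state(); print(s['ee_pos'],s['ee_rot'],s['clock'],s['contact_force'])
c=manip.get_calibration('wrist'); im=grab('wrist','w14'); np.save('w14.npy',c,allow_pickle=True)
sc=manip.get_image('scene'); cv2.imwrite('pics/s14.png',sc[:,:,::-1])
a=cv2.resize(im[60:300,140:420,::-1],(467,400)); b=cv2.resize(sc[190:270,345:409,::-1],(320,400)); cv2.imwrite('pics/w14c.png',np.hstack([a,b]))
E
```

```text
[0.42291746 0.22839506 0.14035228] [-179.91823993   -0.36062284    8.32696943] 28.025 [ 0.07395684  0.60365009 -0.86003148]
```

View pics/w14c.png

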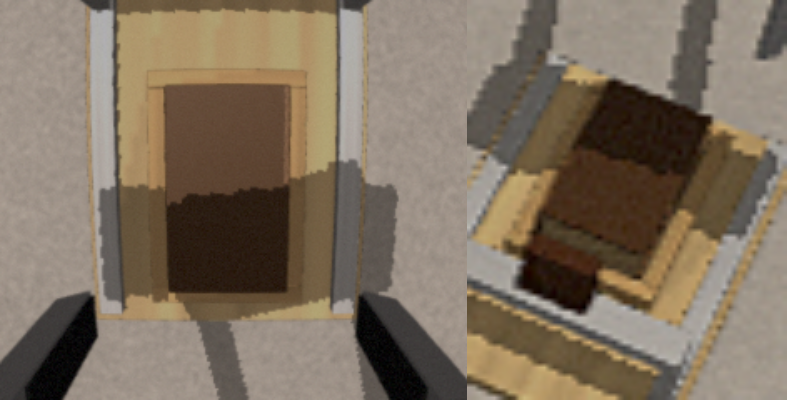

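```bash
python3 - <<'E'
from h import *
c=np.load('w14.npy',allow_pickle=True).item(); sc=467/280; f=lambda p:np.array(p)/sc+[140,60]
J=np.array([.4526,.2313]); a=np.radians(8.3); U=np.array([[np.cos(a),np.sin(a)],[-np.sin(a),np.cos(a)]])
for n,p,z in (('far',[[165,86],[288,86]],.044),('near',[[168,292],[288,292]],.044),('wall outer far',[[148,72],[306,72]],.02),('near wall outer',[[151,303],[304,303]],.02)):
    P=onz('wrist',f(p),z,c)[:,:2]; print(n,((P-J)@U.T).round(4).tolist(),np.linalg.norm(P[0]-P[1]).round(4))
move([.5643,.2492,.16])
move([.5643,.2492,.066])
E
```

```text
far [[0.0557, 0.0317], [0.0557, -0.0305]] 0.0622
near [[-0.0531, 0.0322], [-0.0531, -0.0326]] 0.0647
wall outer far [[0.0653, 0.0438], [0.0653, -0.0432]] 0.087
near wall outer [[-0.068, 0.0453], [-0.068, -0.0452]] 0.0905
units [ 5.79 -0.02 -0.92] yawnow 8.33 pos [0.4211 0.2276 0.1371]
units [ 5.79 -0.02  2.84] yawnow 8.33 pos [0.4211 0.2276 0.1371]
```

Seated: all four walls show around it, and the near and far widths scale the same as the wall frame (62.2/64.7 mm against 87/90.5 mm). So it is flat. Now the bridge.

Call:
carry_out:
  plan:
    - [0.79,0,0,0,0]
    - [1,0,0,0,0]
    - [1,0,0,0,0]
    - [1,0,0,0,0]
    - [1,0,0,0,0]
    - [1,0,0,0,0]
    - [0,0,0.8,0,0]
    - [0,0,0.9,0,0]
    - [0,0,0.9,0,0]
    - [0,0,0.2,0,0]
  grip_force: 25

```text
clock: 29.38
ee_pos: [0.5621, 0.2478, 0.0632]
ee_rot: [179.9, 0.4, 8.3]
contact_force: [0.4, 0.5, -0.2]
opening: 0.0942
```

Call:
carry_out:
  plan:
    - [0,0,0,0,200]
    - [0,0,0,0,200]
    - [0,0,0,0,200]
    - [0,0,0,0,200]
    - [0,0,0,0,200]
    - [0,0,0,0,200]
    - [0,0,0,0,200]

```text
clock: 30.25
ee_pos: [0.5644, 0.2492, 0.0673]
ee_rot: [-180.0, -0.0, 8.3]
contact_force: [-1.5, 1.7, -0.1]
opening: 0.0396
```

Call:
carry_out:
  plan:
    - [-0.3,0,0,0,200]
    - [-0.6,0,0,0,200]
    - [-0.6,0,0,0,200]
    - [-0.6,0,0,0,200]
    - [-0.6,0,0,0,200]
    - [-0.6,0,0,0,200]
    - [-0.6,0,0,0,200]
    - [-0.4,0,0,0,200]
    - [-0.2,0,0,0,200]
    - [0,0,0,0,200]

```text
clock: 31.5
ee_pos: [0.4519, 0.2325, 0.0673]
ee_rot: [-180.0, 0.1, 8.3]
contact_force: [-2.9, 3.6, 1.8]
opening: 0.0401
```

Call:
carry_out:
  plan:
    - [-0.15,0,0,0,200]
    - [-0.1,0,0,0,200]
    - [0,0,0,0,200]
    - [0,0,0,0,200]

```text
clock: 32.0
ee_pos: [0.4504, 0.2323, 0.0673]
ee_rot: [-179.9, -0.4, 8.3]
contact_force: [8.9, 7.6, -6.4]
opening: 0.0399
```

Call:
carry_out:
  plan:
    - [-0.1,0,0,0,200]
    - [0,0,0,0,200]
    - [0,0,0,0,200]

```text
clock: 32.38
ee_pos: [0.4501, 0.2322, 0.0674]
ee_rot: [-179.9, -0.7, 8.3]
contact_force: [15.1, 7.9, -9.9]
opening: 0.0398
```

Call:
carry_out:
  plan:
    - [0.05,0,0,0,0]
    - [0,0,0,0,0]
    - [0,0,0,0,0]
    - [0,0,-0.4,0,0]
    - [0,0,-0.8,0,0]
    - [0,0,-1,0,0]
    - [0,0,-1,0,0]
    - [-0.5,0,-1,0,0]
    - [-0.5,0,-1,0,0]
    - [0,0,0,0,0]

```text
clock: 33.62
ee_pos: [0.4219, 0.2281, 0.2005]
ee_rot: [-179.9, -0.4, 8.3]
contact_force: [-0.2, -0.4, -0.8]
opening: 0.0936
```

```bash
python3 - <<'E'
from h import *
s=manip.state(); print(s['ee_pos'],s['clock'],s['contact_force'])
im=grab('wrist','w15'); c=manip.get_calibration('wrist'); np.save('w15.npy',c,allow_pickle=True)
sc=manip.get_image('scene'); cv2.imwrite('pics/s15.png',sc[:,:,::-1])
a=cv2.resize(im[60:300,140:420,::-1],(467,400)); b=cv2.resize(sc[180:280,340:420,::-1],(320,400)); cv2.imwrite('pics/w15c.png',np.hstack([a,b]))
E
```

```text
[0.42187674 0.22811214 0.20047286] 33.625 [-0.15063809 -0.36165474 -0.78441258]
```

View pics/w15c.png

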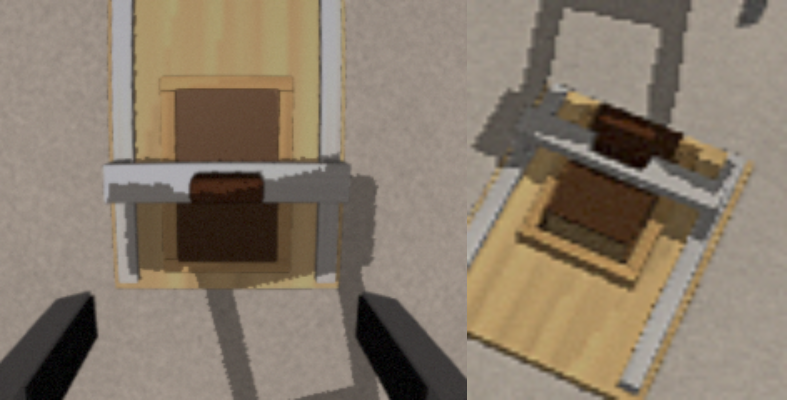

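The bridge sits across the middle of the volume, the volume is framed by all four walls, and the gripper is clear above. Handing in.

```bash
python3 -c "
from rig import manip
print(manip.finish_job())"
```

```text
the job is handed in; nothing more can be done
None
```

The volume lies in the pocket under the bridge, the bridge is back at its home stop, and the job is handed in at about 34 s of the 61 s allowed.

**What I did:** I slid the bridge to the far stop, where the wrist force rose to 14 N. I then took the brown volume off the rest and carried it to the pocket. On the first touchdown it slid about 10 mm up in the pads instead of pivoting flat. I mended this by touching down again further forward and pulling back, so its upper end came to rest on the pocket's near wall. I then let go, regripped nearer that end, moved it about 7 mm along and lowered it in. Last, I slid the bridge back to its home stop, a travel of 115 mm with the force rising to 15 N.

**Last checks:**
- **Volume:** The final pictures show it in the pocket with all four walls visible around it. The edge positions suggest it touches the far wall.
- **Flatness:** The edge-width check gave 4.2° just before the final release, and that method had read about 3° high on the rest. I judged it flat from the picture after release, where the near and far widths matched the wall frame.
- **Gripper and bystanders:** The gripper was open and clear above. I never touched the other things on the table, but I did not measure them again at the end.
- **Release onto the near wall:** The volume may have settled by a few millimetres when I let go. The far edge did not move, but the tilt readings were too noisy to rule it out. A fingertip also pressed lightly on a wall there, at about 3.5 N.
- **Pictures viewed:** I viewed 14, over the budget of 10.

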